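Set the drier control unit's address switches and close its bays

ROBOT

A 7-joint arm with a two-finger parallel gripper is mounted at the origin on a cart in front of the work surface, level with it; the furniture and walls round the work are solid. World frame = base frame: x ahead of the robot, y to its left, z up, the work surface at z = 0. Lengths are in m, angles in rad, forces in N, time in s.
With the tool pointing down it reaches from about 0.35 to 0.9 m from the base axis. Payload 8.1 kg.
Tool frame: the origin (TCP) lies between the finger pads; the fingertips stand 22 mm ahead of it and the grasp point (between the pads) lies 3 mm ahead of it (arm.tip_reach is the distance from the TCP to the fingertips, in m); z points along the fingers, y is the line along which they close (so a half turn about z gives the same grasp; the last joint's range is limited). The gripper opens to 92 mm and grips with 3 to 60 N. Pads are 19 mm wide; open, the fingers measure 130 mm over their backs; the gripper's body (75 mm by 190 mm) begins 47 mm behind the grasp point.
Start: joints at [-1.435, 0.434, 0.025, 1.573, -0.012, 1.134, -0.075], TCP at [0.148, 0.607, 0.249] pointing down, gripper open.
Joint ranges: [-2.62, 2.62], [-0.44, 2.09], [-1.27, 1.32], [0.08, 2.57], [-1.32, 4.46], [0.12, 2], [-2.74, 2.74]. Speed limits (rad/s): [2.22, 2.22, 3.01, 3.01, 3.14, 3.14, 3.14].

INTERFACE

Orientations are given as a rotation vector (axis times angle).
In Python, from cell import telemetry, vision, job, arm gives the robot as it stands. The module is installed in compiled form; this text tells all that it offers.
- The arm moves only by the shell command python3 -m creep 'ROWS' [FORCE]. ROWS is text: rows parted by semicolons, each of 7 numbers parted by spaces: the finger opening in cm, from 0 to 9.18, then the shift along the tool's x, y, z in cm, then the turn, a rotation vector about the tool's x, y, z in degrees. A call has 1 to 5 rows; each row is the pose to reach, as a shift and turn from the pose commanded when the call began, along the tool's axes at that moment; what a row does not reach only later rows make up. A row lasts 1/8 s, in which the tool goes at most 62.5 mm and 10.7 degrees, less where a joint would pass 70% of its speed; a pose out of reach is approached as far as the arm can. A call with a gripper value outside its range is refused whole. The fingers move at their own pace and stop on an object; FORCE is the grip in N (left out, the last holds). Time passes only in rows, so rows that repeat a pose let the fingers close. It gives the time, the measured TCP pose, the force, the opening and the grip force at its end, in the units of the state.
- telemetry.observe(): the state, without advancing time (a new reading comes with each control period).
- vision.get_image(name): name is "scene" or "side" or "wrist"; returns the picture (480x640x3 uint8, red, green, blue); there is no depth.
- vision.camera_info(name): a dict with "fov_y" (degrees; the focal length in pixels is half the picture's height over the tangent of half this angle, whatever the lens; pixels are square), "cx", "cy" (the principal point, pixels), "dist_coeffs" ([k1, k2, p1, p2, k3] as OpenCV has them; the pictures are not rectified), "extrinsics" (4x4, takes a point from camera to world coordinates). Camera axes: x right, y down, z forward; pixel columns grow to the right and rows downward; lengths in m; the calibration is good to about 2 mm. A picture is of the moment at which its call begins: read the wrist's pose just before it. camera_info takes no time and is no camera call; for the wrist camera it gives the pose at the moment of the call.
- job.sign_off(): hands the job in; it is judged then, once.
The state is a dict: "clock": time; "joints": joint angles; "dq": joint speeds; "joint_efforts": joint torques, N m; "position": TCP position; "ee_rot": TCP orientation; "force": force on the tool from outside, world axes, zero at the start; "ft_torque": the same for the moment, N m; "width": opening from 0.0 (shut) to 1.0 (fully open); "gripper_force": force on a finger pad.
Only numpy, scipy, OpenCV 4.12 (cv2) and the standard library are available. Lean on these libraries where they do the work, as an engineer would, in place of code of your own. Each camera call takes 0.05 s, during which the arm holds its last target. There are 200 camera calls.

TASK

Slide the six little address switches on the drier control unit, counted from the left, fully to on, off, on, on, off, on (on is the far side, off is the side towards you). Close its bays with the cover plates that lie on the counter (two or three of them), each in the bay of its own size, pressed down until it sits level and flush with the rim; a bay without a plate stays open. Leave the brush and the clothes peg where they are.

Things in the scene. Friction and masses are not known exactly. Their poses are not given: they have to be found in the camera images.
- unit: grey drier control unit lying on its back, fixed: case 160 (x) x 210 (y) x 30 mm high. Origin on the counter, 5 mm behind (+x) the case centre; z up, x from the switch bank towards the bays, y to the left seen from the switch side. Six slide switches stand in a row along y near the front (-x) edge; behind them lie three open bays side by side, small, mid, wide from the left
- sw1 (a joint): slide switch 1 of 6, counted from the left (+y of the unit), m: 0 = off (pulled to the robot's side, unit -x), 0.010 = on (pushed to the far side, unit +x, where the white ridge runs). It slides against about 1 N of friction and stays where it is left; it may start part-way
- sw1_top (a point): centre of the top of switch 1's knob, which is 8 mm (along its travel, unit x) by 7 mm (unit y) and stands 13 mm above the black bank (bank top 33 mm above the counter); the row's pitch is 20 mm; axes as the unit's
- sw2 (a joint): slide switch 2 of 6, counted from the left (+y of the unit), m: 0 = off (pulled to the robot's side, unit -x), 0.010 = on (pushed to the far side, unit +x, where the white ridge runs). It slides against about 1 N of friction and stays where it is left; it may start part-way
- sw2_top (a point): centre of the top of switch 2's knob, which is 8 mm (along its travel, unit x) by 7 mm (unit y) and stands 13 mm above the black bank (bank top 33 mm above the counter); the row's pitch is 20 mm; axes as the unit's
- sw3 (a joint): slide switch 3 of 6, counted from the left (+y of the unit), m: 0 = off (pulled to the robot's side, unit -x), 0.010 = on (pushed to the far side, unit +x, where the white ridge runs). It slides against about 1 N of friction and stays where it is left; it may start part-way
- sw3_top (a point): centre of the top of switch 3's knob, which is 8 mm (along its travel, unit x) by 7 mm (unit y) and stands 13 mm above the black bank (bank top 33 mm above the counter); the row's pitch is 20 mm; axes as the unit's
- sw4 (a joint): slide switch 4 of 6, counted from the left (+y of the unit), m: 0 = off (pulled to the robot's side, unit -x), 0.010 = on (pushed to the far side, unit +x, where the white ridge runs). It slides against about 1 N of friction and stays where it is left; it may start part-way
- sw4_top (a point): centre of the top of switch 4's knob, which is 8 mm (along its travel, unit x) by 7 mm (unit y) and stands 13 mm above the black bank (bank top 33 mm above the counter); the row's pitch is 20 mm; axes as the unit's
- sw5 (a joint): slide switch 5 of 6, counted from the left (+y of the unit), m: 0 = off (pulled to the robot's side, unit -x), 0.010 = on (pushed to the far side, unit +x, where the white ridge runs). It slides against about 1 N of friction and stays where it is left; it may start part-way
- sw5_top (a point): centre of the top of switch 5's knob, which is 8 mm (along its travel, unit x) by 7 mm (unit y) and stands 13 mm above the black bank (bank top 33 mm above the counter); the row's pitch is 20 mm; axes as the unit's
- sw6 (a joint): slide switch 6 of 6, counted from the left (+y of the unit), m: 0 = off (pulled to the robot's side, unit -x), 0.010 = on (pushed to the far side, unit +x, where the white ridge runs). It slides against about 1 N of friction and stays where it is left; it may start part-way
- sw6_top (a point): centre of the top of switch 6's knob, which is 8 mm (along its travel, unit x) by 7 mm (unit y) and stands 13 mm above the black bank (bank top 33 mm above the counter); the row's pitch is 20 mm; axes as the unit's
- bay_small (a point): bay for the small plate, clear opening 62 mm (unit x) by 38 mm (unit y), rim 30 mm above the counter. This point is the bay's centre at the height, 22 mm above the counter, where the plate's underside lies when the plate is fully home (8 mm below the rim); axes as the unit's
- seat_small (a joint): rubber seat in the small bay, m: 0 = raised (its top 5 mm above the bay point, 3 mm below the rim), 0.005 = pressed fully down. It moves against about 5 N of friction and stays where it is left, so a plate only laid on it stands 5 mm proud
- plate_small: small cover plate, white plastic, 58 mm (x) by 34 mm (y) by 8 mm, with an upright grip rib at its centre: 10 mm thick (x), 28 mm long (y), rising 16 mm above the plate; about 80 g. Origin at the centre of the underside, z up. Fits its bay with x along the unit's x, either way round, with 2 mm to spare each side. May be absent
- bay_mid (a point): bay for the mid plate, clear opening 62 mm (unit x) by 52 mm (unit y), rim 30 mm above the counter. This point is the bay's centre at the height, 22 mm above the counter, where the plate's underside lies when the plate is fully home (8 mm below the rim); axes as the unit's
- seat_mid (a joint): rubber seat in the mid bay, m: 0 = raised (its top 5 mm above the bay point, 3 mm below the rim), 0.005 = pressed fully down. It moves against about 5 N of friction and stays where it is left, so a plate only laid on it stands 5 mm proud
- plate_mid: mid cover plate, white plastic, 58 mm (x) by 48 mm (y) by 8 mm, with an upright grip rib at its centre: 10 mm thick (x), 28 mm long (y), rising 16 mm above the plate; about 80 g. Origin at the centre of the underside, z up. Fits its bay with x along the unit's x, either way round, with 2 mm to spare each side. May be absent
- bay_wide (a point): bay for the wide plate, clear opening 62 mm (unit x) by 72 mm (unit y), rim 30 mm above the counter. This point is the bay's centre at the height, 22 mm above the counter, where the plate's underside lies when the plate is fully home (8 mm below the rim); axes as the unit's
- seat_wide (a joint): rubber seat in the wide bay, m: 0 = raised (its top 5 mm above the bay point, 3 mm below the rim), 0.005 = pressed fully down. It moves against about 5 N of friction and stays where it is left, so a plate only laid on it stands 5 mm proud
- plate_wide: wide cover plate, white plastic, 58 mm (x) by 68 mm (y) by 8 mm, with an upright grip rib at its centre: 10 mm thick (x), 28 mm long (y), rising 16 mm above the plate; about 80 g. Origin at the centre of the underside, z up. Fits its bay with x along the unit's x, either way round, with 2 mm to spare each side. May be absent
- nail_brush: purple nail brush 30 x 86 x 22 mm, a bystander; origin at the centre of its underside
- peg_1: wooden clothes peg 15 x 72 x 12 mm, a bystander; origin at the centre of its underside
Not all that is in view belongs to the job. Leave any green or purple look-alike of the plate_mid alone. Leave any pink look-alike of the plate_small alone.

How it is judged:
By the outcome, as a careful person would: the job done as asked, in the order asked, and still so for the second after the job is handed in, with the robot touching nothing.
Of plate_small, plate_mid, plate_wide only 2 to 3 are there at a start; the rules pass over those that are not, and their reading is None.
At some moment in a run one of plate_small, plate_mid, plate_wide may be knocked a few centimetres aside while the robot is not near it.
Once in a run the grip may slacken for a moment while it holds something.
It also fails if it takes over 210 s, if anything falls off the work surface, if the arm or the gripper's body presses on something with over 40 N, if the wrist force passes 120 N, or if a joint passes its speed limit or range.

## Working session

There is one attempt and no reset: what is moved stays moved. The work goes in short steps, Python scripts to look and compute and a shell command to move; the robot and the scene stay as the last step left them, time stands still between calls to the robot, and variables do not carry over. Pictures are saved under pics/ and viewed, at most 14 in all, crops included, and the job is handed in when it is done.

```bash
mkdir -p pics; cat > h.py <<'E'
import numpy as np, cv2
from cell import telemetry, vision, job, arm
from scipy.spatial.transform import Rotation as R
def snap(name,fn,crop=None,scale=1):
    im=vision.get_image(name)[:,:,::-1].copy()
    cv2.imwrite('pics/raw_'+fn,im)
    if crop: im=im[crop[1]:crop[3],crop[0]:crop[2]]
    if scale!=1: im=cv2.resize(im,None,fx=scale,fy=scale,interpolation=cv2.INTER_CUBIC)
    cv2.imwrite('pics/'+fn,im)
def KD(ci):
    f=240/np.tan(np.radians(ci['fov_y'])/2)
    return np.array([[f,0,ci['cx']],[0,f,ci['cy']],[0,0,1]]),np.array(ci['dist_coeffs'],float)
def pix2w(ci,uv,z):
    K,D=KD(ci);T=np.array(ci['extrinsics'])
    p=cv2.undistortPoints(np.array(uv,float).reshape(-1,1,2),K,D).reshape(-1,2)
    d=np.c_[p,np.ones(len(p))]@T[:3,:3].T;o=T[:3,3]
    return o+d*((np.broadcast_to(z,len(p))-o[2])/d[:,2])[:,None]
def w2pix(ci,P):
    K,D=KD(ci);T=np.linalg.inv(np.array(ci['extrinsics']))
    return cv2.projectPoints(np.array(P,float).reshape(-1,1,3),cv2.Rodrigues(T[:3,:3])[0],T[:3,3],K,D)[0].reshape(-1,2)
def delta(target):
    "world target TCP -> tool-frame cm"
    s=telemetry.observe();return np.round(R.from_rotvec(s['ee_rot']).inv().apply(np.array(target)-s['position'])*100,2)
E
python3 - <<'E'
from h import *
snap('scene','s0.png');snap('side','d0.png');snap('wrist','w0.png')
s=telemetry.observe();print(s)
print(R.from_rotvec(s['ee_rot']).as_matrix().round(3))
for n in('scene','side','wrist'):print(n,vision.camera_info(n))
print(arm.tip_reach)
E
```

```text
{'clock': 0.15, 'joints': array([-1.43460041,  0.4350568 ,  0.02498565,  1.57389702, -0.01157918,
        1.13399143, -0.07509328]), 'dq': array([ 0.00017404, -0.00137089,  0.00071855, -0.00397396, -0.0005611 ,
        0.00115522, -0.00010846]), 'joint_efforts': array([ 1.73984157e-03, -6.68262577e+01,  9.85726006e-01, -3.14692390e+01,
       -6.04904699e-02,  3.94531921e-02,  1.09326313e-04]), 'position': array([0.14780328, 0.60689582, 0.24812573]), 'ee_rot': array([-3.74307172e-01, -3.11920379e+00,  1.89763316e-03]), 'force': array([-0.86305373,  0.27861583, -0.01232568]), 'ft_torque': array([ 0.02999626, -0.00885234,  0.00407551]), 'gripper_force': 0.0, 'width': 1.0007369526747185}
[[-0.972  0.237 -0.   ]
 [ 0.237  0.972 -0.001]
 [-0.    -0.001 -1.   ]]
scene {'fov_y': 56.0902284964033, 'cx': 324.39463202843694, 'cy': 231.25126722849132, 'dist_coeffs': array([-0.01287479,  0.        ,  0.        ,  0.        ,  0.        ]), 'extrinsics': array([[-0.51186927, -0.40397186,  0.75815341, -0.21292883],
       [-0.85905914,  0.2434674 , -0.45026772,  0.41621443],
       [-0.00269015, -
[... 275 characters left out ...]
 'extrinsics': array([[ 0.95395666,  0.20407767, -0.21981582,  0.88760571],
       [ 0.29992476, -0.64061092,  0.7068683 , -1.22367364],
       [ 0.00343962, -0.74024993, -0.67232299,  1.17621299],
       [ 0.        ,  0.        ,  0.        ,  1.        ]])}
wrist {'fov_y': 63.073697375091804, 'cx': 321.7071256390487, 'cy': 236.897391667891, 'dist_coeffs': array([-0.03468933,  0.        ,  0.        ,  0.        ,  0.        ]), 'extrinsics': array([[ 0.23635212,  0.93145303,  0.27664586,  0.07429147],
       [ 0.97166655, -0.22617876, -0.06860958,  0.62521466],
       [-0.00133518,  0.28502355, -0.95851959,  0.38420963],
       [ 0.        ,  0.        ,  0.        ,  1.        ]])}
0.022
```

View pics/s0.png

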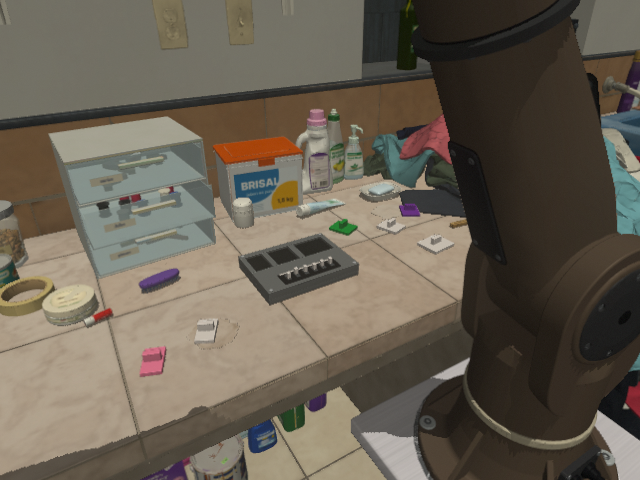

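View pics/d0.png

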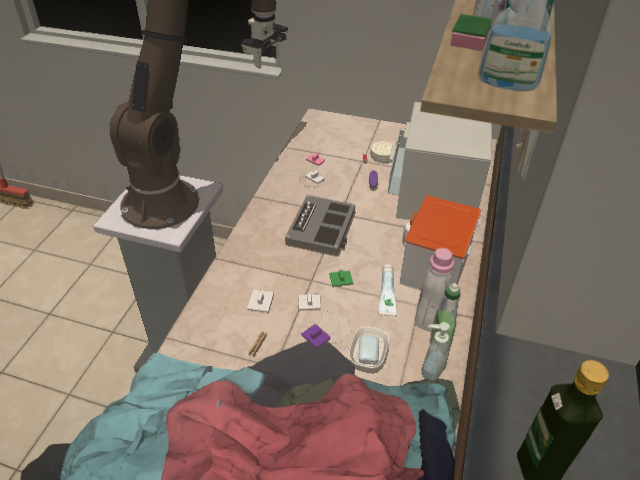

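The scene picture shows three white plates: a small one at scene (206,330), and two more at (391,226) and (436,243). The pink (152,360), green (343,227) and purple (410,210) ones are look-alikes. Next I'll enlarge both views.

```bash
python3 - <<'E'
import cv2
a=cv2.imread('pics/raw_d0.png')[140:360,220:400];cv2.imwrite('pics/d0c.png',cv2.resize(a,None,fx=2.7,fy=2.7,interpolation=cv2.INTER_CUBIC))
a=cv2.imread('pics/raw_s0.png')[195:385,190:460];cv2.imwrite('pics/s0c.png',cv2.resize(a,None,fx=2.9,fy=2.9,interpolation=cv2.INTER_CUBIC))
E
```

```text
(no output)
```

View pics/d0c.png

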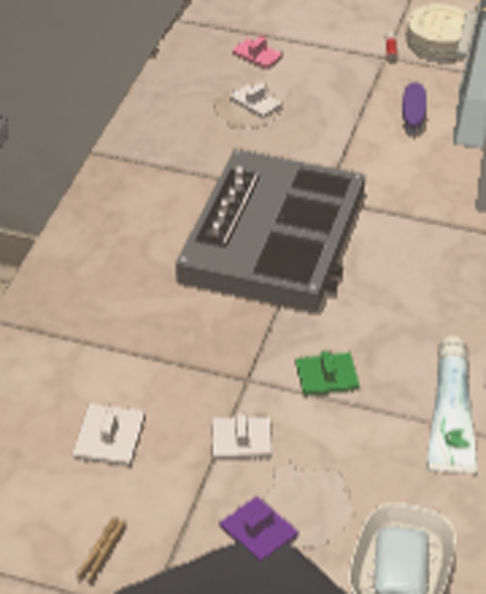

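View pics/s0c.png

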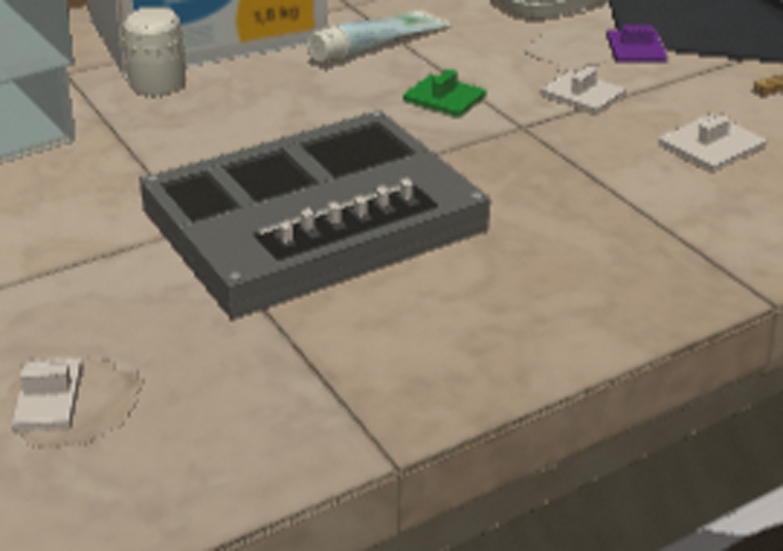

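```bash
python3 - <<'E'
from h import *
ci=vision.camera_info('side');cs=vision.camera_info('scene')
S=lambda l:np.array(l)/2.7+[220,140]
C=lambda l:np.array(l)/2.9+[190,195]
def rep(n,P):
    P=P[:,:2];print(n,P.round(4).tolist(),'c',P.mean(0).round(4),'edges',[ (round(np.linalg.norm(P[(i+1)%4]-P[i])*1e3),round(np.degrees(np.arctan2(*(P[(i+1)%4]-P[i])[::-1])))) for i in range(4)])
rep('unit side',pix2w(ci,S([(180,263),(326,297),(362,176),(236,151)]),.03))
rep('unit scene',pix2w(cs,C([(489,198),(378,112),(142,183),(232,287)]),.03))
rep('small',pix2w(ci,S([(229,96),(252,83),(283,101),(259,115)]),.008))
rep('mid',pix2w(ci,S([(213,419),(268,416),(272,456),(214,458)]),.008))
rep('mid sc',pix2w(cs,C([(541,90),(572,65),(625,91),(595,110)]),.008))
rep('wide',pix2w(ci,S([(90,403),(145,410),(130,463),(75,454)]),.008))
rep('wide sc',pix2w(cs,C([(659,142),(703,114),(766,144),(713,168)]),.008))
rep('small sc',pix2w(cs,C([(12,425),(28,362),(82,362),(68,428)]),.008))
rep('green',pix2w(ci,S([(296,360),(350,352),(358,385),(303,395)]),.008))
rep('bank sc',pix2w(cs,C([(275,258),(255,234),(420,183),(438,206)]),.033))
rep('sw',pix2w(cs,C([(287,226),(306,211),(407,182),(407,182)]),.046))
E
```

```text
unit side [[0.4519, -0.0574], [0.6169, -0.0607], [0.6036, 0.1467], [0.4507, 0.1464]] c [0.5308 0.0437] edges [(165, -1), (208, 94), (153, -180), (204, -90)]
unit scene [[0.4442, -0.0579], [0.5994, -0.0551], [0.5943, 0.1513], [0.4409, 0.1486]] c [0.5197 0.0467] edges [(155, 1), (206, 91), (153, -179), (207, -89)]
small [[0.4004, 0.2753], [0.4197, 0.3103], [0.4678, 0.2858], [0.4477, 0.2492]] c [0.4339 0.2802] edges [(40, 61), (54, -27), (42, -119), (54, 151)]
mid [[0.5504, -0.242], [0.6015, -0.2215], [0.6203, -0.2702], [0.5672, -0.2897]] c [ 0.5849 -0.2558] edges [(55, 22), (52, -69), (57, -160), (51, 109)]
mid sc [[0.5956, -0.2188], [0.6209, -0.2727], [0.556, -0.2808], [0.5419, -0.2361]] c [ 0.5786 -0.2521] edges [(60, -65), (65, -173), (47, 107), (56, 18)]
wide [[0.4256, -0.2592], [0.4816, -0.2512], [0.4915, -0.3204], [0.4363, -0.3261]] c [ 0.4588 -0.2892] edges [(57, 8), (70, -82), (55, -174), (68, 99)]
wide sc [[0.4715, -0.2462], [0.4889, -0.3102], [0.424, -0.3187], [0.4179, -0.2551]] c [ 0.4506 -0.2826] edges [(66, -75), (65, -173), (64, 95), (54, 9)]
small sc [[0.4105, 0.3068], [0.4627, 0.2811], [0.4451, 0.2518], [0.391, 0.2791]] c [0.4273 0.2797] edges [(58, -26), (34, -121), (61, 153), (34, 55)]
green [[0.6068, -0.1387], [0.6573, -0.1106], [0.6768, -0.1534], [0.6271, -0.1836]] c [ 0.642  -0.1466] edges [(58, 29), (47, -65), (58, -149), (49, 114)]
bank sc [[0.4522, 0.1115], [0.4854, 0.1105], [0.4837, -0.0233], [0.4503, -0.0177]] c [0.4679 0.0453] edges [(33, -2), (134, -91), (34, 170), (129, 89)]
sw [[0.465, 0.0954], [0.4751, 0.0755], [0.4717, -0.0047], [0.4717, -0.0047]] c [0.4709 0.0404] edges [(22, -63), (80, -92), (0, 0), (100, 94)]
```

```bash
python3 -c "
from h import *;print(delta([.52,.07,.25]))"
```

```text
[-48.87 -43.36  -0.13]
```

```bash
python3 -m creep '9 -48.9 -43.4 0 0 0 76; 9 -48.9 -43.4 0 0 0 76; 9 -48.9 -43.4 0 0 0 76; 9 -48.9 -43.4 0 0 0 76; 9 -48.9 -43.4 0 0 0 76'; python3 -c "
from h import *;print(delta([.52,.07,.25]));s=telemetry.observe();print(R.from_rotvec(s['ee_rot']).as_matrix().round(3),s['joints'])"
```

```text
clock: 0.78
position: [0.3267, 0.3486, 0.2488]
ee_rot: [-1.751, -2.608, -0.001]
force: [1.5, 1.9, 0.5]
width: 0.977
gripper_force: 0.0
[-33.1    7.34  -0.13]
[[-0.379  0.926  0.   ]
 [ 0.926  0.379  0.   ]
 [ 0.     0.    -1.   ]] [-1.1879752   0.19120455  0.30627316  1.93864878 -0.06742744  1.02112365
 -0.46340721]
```

```bash
python3 -m creep '9 -33.1 7.3 0 0 0 22.5; 9 -33.1 7.3 0 0 0 22.5; 9 -33.1 7.3 0 0 0 22.5;9 -33.1 7.3 0 0 0 22.5;9 -33.1 7.3 0 0 0 22.5'; python3 -c "
from h import *;print(delta([.52,.07,.25]));s=telemetry.observe();print(R.from_rotvec(s['ee_rot']).as_matrix().round(3),s['joints'])"
```

```text
clock: 1.4
position: [0.5061, 0.093, 0.2488]
ee_rot: [-2.219, -2.224, -0.001]
force: [1.0, 1.2, 0.5]
width: 0.983
gripper_force: 0.0
[-2.3   1.39 -0.12]
[[-0.002  1.     0.   ]
 [ 1.     0.002  0.   ]
 [ 0.     0.    -1.   ]] [-0.72507078  0.26895497  0.55526559  1.87257808 -0.16316672  1.04445427
 -0.10118856]
```

```bash
python3 -m creep '9 -2.3 1.4 0 0 0 0;9 -2.3 1.4 0 0 0 0; 9 -2.3 1.4 0 0 0 0'; python3 -c "
from h import *
import json
c=vision.camera_info('wrist');snap('wrist','w1.png');c['extrinsics']=c['extrinsics'].tolist();c['dist_coeffs']=list(c['dist_coeffs']);json.dump(c,open('w1.json','w'));print(delta([.52,.07,.25]))"
```

```text
clock: 1.78
position: [0.5187, 0.0725, 0.2484]
ee_rot: [-2.218, -2.224, 0.0]
force: [0.2, 0.7, -0.8]
width: 0.978
gripper_force: 0.0
[-0.3   0.14 -0.15]
```

View pics/w1.png

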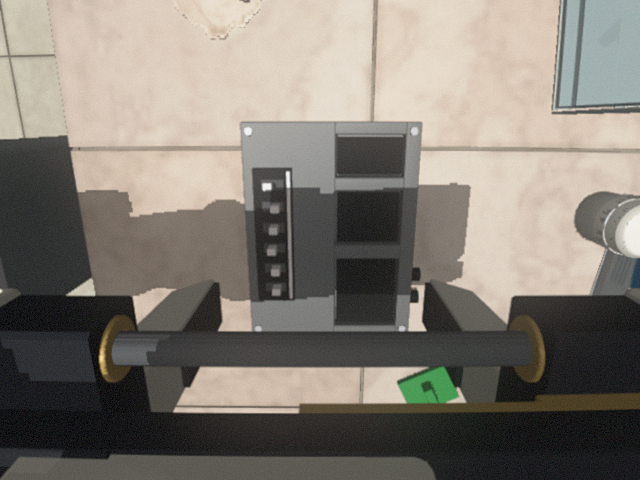

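```bash
python3 - <<'E'
import cv2
a=cv2.imread('pics/raw_w1.png')[115:335,235:430];cv2.imwrite('pics/w1c.png',cv2.resize(a,None,fx=2.7,fy=2.7,interpolation=cv2.INTER_CUBIC))
E
```

```text
(no output)
```

View pics/w1c.png

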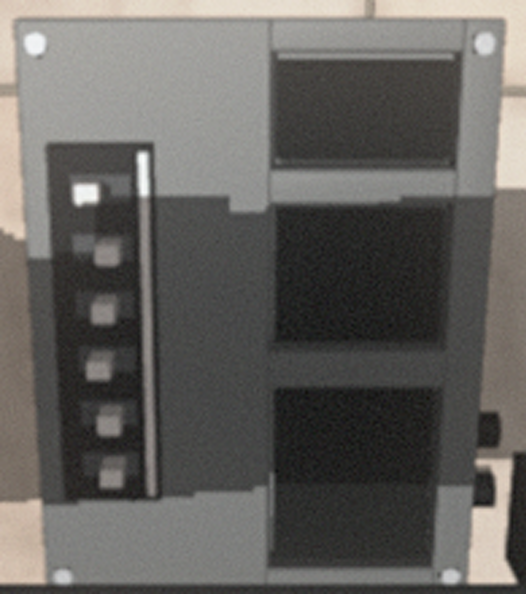

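```bash
python3 - <<'E'
from h import *
import json
c=json.load(open('w1.json'))
W=lambda l:np.array(l)/2.7+[235,115]
P=lambda n,l,z:print(n,pix2w(c,W(l),z)[:,:2].round(4).tolist(),pix2w(c,W(l),z)[:,:2].mean(0).round(4))
P('screws',[(35,44),(485,44),(451,577),(63,577)],.03)
P('small',[(272,50),(462,50),(456,170),(272,168)],.03)
P('mid',[(273,203),(452,203),(446,350),(272,350)],.03)
P('wide',[(272,387),(441,387),(434,567),(270,567)],.03)
P('sw',[(86,193),(107,252),(103,312),(98,369),(109,424),(111,475)],.046)
P('ridge',[(142,150),(152,495)],.035)
P('bank',[(47,144),(153,144),(158,497),(64,500)],.033)
E
```

```text
screws [[0.4548, 0.1407], [0.6013, 0.1412], [0.6021, -0.0533], [0.4555, -0.0538]] [0.5284 0.0437]
small [[0.532, 0.1389], [0.5939, 0.1393], [0.5943, 0.1001], [0.5325, 0.1005]] [0.5632 0.1197]
mid [[0.5329, 0.0887], [0.5936, 0.0889], [0.5947, 0.0367], [0.5333, 0.0365]] [0.5636 0.0627]
wide [[0.5335, 0.0227], [0.5937, 0.0228], [0.5954, -0.0491], [0.5337, -0.0492]] [ 0.5641 -0.0132]
sw [[0.472, 0.0945], [0.4782, 0.0751], [0.4762, 0.0547], [0.4739, 0.0346], [0.477, 0.0147], [0.4771, -0.0044]] [0.4757 0.0449]
ridge [[0.4894, 0.107], [0.4903, -0.0173]] [0.4899 0.0449]
bank [[0.4578, 0.1087], [0.4929, 0.1088], [0.4923, -0.019], [0.4579, -0.0204]] [0.4752 0.0445]
```

```bash
python3 -m creep '3 2.2 -4.4 10 0 0 0;3 2.2 -4.4 16.8 0 0 0;3 2.2 -4.4 16.8 0 0 0;3 2.2 -4.4 16.8 0 0 0;3 2.2 -4.4 16.8 0 0 0' 20; python3 -c "
from h import *;print(delta([.475,.0945,.08]),telemetry.observe()['width']*9.18)"
```

```text
clock: 2.45
position: [0.4764, 0.0941, 0.0823]
ee_rot: [2.218, 2.224, 0.003]
force: [0.2, -0.3, 0.5]
width: 0.486
gripper_force: 0.0
[ 0.04 -0.14  0.23] 4.4583888842001125
```

```bash
python3 -m creep '3 0 -0.1 0.1 0 0 0;3 0 -0.1 0.1 0 0 0;3 0 -0.1 0.1 0 0 0;3 0 -0.1 0.1 0 0 0'; python3 -c "
from h import *;print(delta([.475,.0945,.061]),telemetry.observe()['width']*9.18)"
```

```text
clock: 2.95
position: [0.4744, 0.0935, 0.08]
ee_rot: [2.22, 2.223, 0.001]
force: [0.3, 0.4, 0.3]
width: 0.327
gripper_force: 0.0
[0.1  0.06 1.9 ] 2.9987761855386577
```

```bash
python3 -m creep '3 0.1 0 1.9 0 0 0;3 0.1 0 1.9 0 0 0;3 0.1 1.3 1.9 0 0 0;3 0.1 1.85 1.9 0 0 0;3 0.1 1.85 1.9 0 0 0'
```

```text
clock: 3.58
position: [0.49, 0.0944, 0.0604]
ee_rot: [-2.216, -2.22, 0.007]
force: [-11.4, 0.5, 4.9]
width: 0.328
gripper_force: 5.3
```

```bash
python3 -m creep '3 0 -1.2 0 0 0 0;3 0 -1.8 -1.9 0 0 0;3 0 -1.8 -1.9 0 0 0;3 -1.95 -1.8 -1.9 0 0 0;3 -1.95 -1.8 -1.9 0 0 0' && python3 -m creep '3 0 0 1.9 0 0 0;3 0 0 1.9 0 0 0;3 0 -1.3 1.9 0 0 0;3 0 -1.8 1.9 0 0 0;3 0 -1.8 1.9 0 0 0';python3 -c "
from h import *;print(delta([.475,.0547,.08]))"
```

```text
clock: 4.2
position: [0.4754, 0.0739, 0.0798]
ee_rot: [2.221, 2.22, 0.001]
force: [0.2, 0.4, -0.4]
width: 0.325
gripper_force: 0.0
clock: 4.82
position: [0.4575, 0.0752, 0.0614]
ee_rot: [2.218, 2.223, 0.003]
force: [3.1, 0.2, -1.0]
width: 0.325
gripper_force: 1.6
[-2.06  1.75 -1.85]
```

```bash
python3 -m creep '3 0 -0.15 0 0 0 0;3 0 -0.2 0 0 0 0;3 0 -0.2 0 0 0 0' && python3 -m creep '3 0 1.2 0 0 0 0;3 0 1.9 -1.9 0 0 0;3 0 1.9 -1.9 0 0 0;3 -2 1.9 -1.9 0 0 0;3 -2 1.9 -1.9 0 0 0' && python3 -m creep '3 0 0.1 1.9 0 0 0;3 0 0.1 1.9 0 0 0;3 0 1.4 1.9 0 0 0;3 0 1.85 1.9 0 0 0;3 0 1.85 1.9 0 0 0'
```

```text
clock: 5.2
position: [0.4573, 0.0752, 0.0615]
ee_rot: [2.217, 2.221, 0.006]
force: [8.5, -0.6, -4.9]
width: 0.328
gripper_force: 4.1
clock: 5.82
position: [0.473, 0.0538, 0.0793]
ee_rot: [-2.221, -2.221, 0.002]
force: [0.5, -0.3, 0.1]
width: 0.331
gripper_force: 0.0
clock: 6.45
position: [0.4901, 0.0553, 0.0605]
ee_rot: [-2.216, -2.221, 0.006]
force: [-8.7, 0.3, 4.3]
width: 0.327
gripper_force: 4.4
```

sw2 and sw3 are at their stops. Next come sw4 on, sw5 off and sw6 on.

```bash
python3 -m creep '3 0 -1.2 0 0 0 0;3 0 -1.8 -1.9 0 0 0;3 0 -1.8 -1.9 0 0 0;3 -2 -1.8 -1.9 0 0 0;3 -2 -1.8 -1.9 0 0 0' && python3 -m creep '3 0 0 1.9 0 0 0;3 0 0 1.9 0 0 0;3 0 1.3 1.9 0 0 0;3 0 1.85 1.9 0 0 0;3 0 1.85 1.9 0 0 0' && python3 -m creep '3 0 -1.2 0 0 0 0;3 0 -1.8 -1.9 0 0 0;3 0 -1.8 -1.9 0 0 0;3 -2 -1.8 -1.9 0 0 0;3 -2 -1.8 -1.9 0 0 0'; python3 -c "
from h import *;print(delta([.475,.0147,.061]))"
```

```text
clock: 7.08
position: [0.4748, 0.0339, 0.0798]
ee_rot: [2.221, 2.22, 0.001]
force: [0.2, 0.4, 0.3]
width: 0.328
gripper_force: 0.0
clock: 7.7
position: [0.4902, 0.0353, 0.0604]
ee_rot: [-2.216, -2.22, 0.007]
force: [-10.4, 0.6, 5.1]
width: 0.327
gripper_force: 5.1
clock: 8.32
position: [0.4755, 0.0139, 0.0798]
ee_rot: [2.221, 2.22, 0.001]
force: [-0.6, -0.0, -0.2]
width: 0.326
gripper_force: 0.0
[ 0.08 -0.05  1.88]
```

```bash
python3 -m creep '3 0 0 1.9 0 0 0;3 0 0 1.9 0 0 0;3 0 -1.4 1.9 0 0 0;3 0 -2.05 1.9 0 0 0;3 0 -2.05 1.9 0 0 0' && python3 -m creep '3 0 1.2 0 0 0 0;3 0 2.05 -1.9 0 0 0;3 0 2.05 -1.9 0 0 0;3 -1.95 2.05 -1.9 0 0 0;3 -1.95 2.05 -1.9 0 0 0' && python3 -m creep '3 0 0 1.9 0 0 0;3 0 0 1.9 0 0 0;3 0 1.4 1.9 0 0 0;3 0 1.85 1.9 0 0 0;3 0 1.85 1.9 0 0 0' && python3 -m creep '3 0 -1.2 0 0 0 0;3 0 -1.8 -3 0 0 0;3 0 -1.8 -6 0 0 0;3 -2 -1.8 -8 0 0 0;3 -4 -1.8 -10 0 0 0'; python3 -c "
from h import *
s=telemetry.observe();print(s['position'],s['joints'])
for y,c in((-22,[.583,-.254]),(8,[.4555,-.286]),(-27,[.431,.280])): print(delta(c+[.2]))"
```

```text
clock: 8.95
position: [0.4574, 0.0152, 0.062]
ee_rot: [2.216, 2.22, 0.008]
force: [9.4, -0.3, -5.7]
width: 0.327
gripper_force: 4.6
clock: 9.57
position: [0.4741, -0.0055, 0.0794]
ee_rot: [-2.221, -2.221, 0.001]
force: [-0.2, 0.6, 0.3]
width: 0.329
gripper_force: 0.0
clock: 10.2
position: [0.4904, -0.0041, 0.0602]
ee_rot: [-2.215, -2.219, 0.007]
force: [-11.4, 0.7, 5.2]
width: 0.328
gripper_force: 5.5
clock: 10.82
position: [0.4763, -0.0447, 0.1622]
ee_rot: [2.217, 2.223, 0.003]
force: [0.5, 0.3, -0.7]
width: 0.327
gripper_force: 0.0
[ 0.47630615 -0.04472151  0.16218518] [-0.44729634  0.32007449  0.54446842  2.06366694 -0.22699917  0.8121602
  0.23415971]
[-20.95  10.62  -3.76]
[-24.12  -2.13  -3.79]
[32.48 -4.44 -3.79]
```

```bash
python3 -m creep '9 -6 2 -4 0 0 0;9 -12 4 -8.8 0 0 0;9 -15 4.4 -8.8 0 0 0;9 -15 4.4 -8.8 0 0 0;9 -15 4.4 -8.8 0 0 0';  python3 -c "
from h import *
import json
c=vision.camera_info('wrist');snap('wrist','w2.png');c['extrinsics']=c['extrinsics'].tolist();c['dist_coeffs']=list(c['dist_coeffs']);json.dump(c,open('w2.json','w'))"
```

```text
clock: 11.45
position: [0.5198, -0.194, 0.2487]
ee_rot: [2.22, 2.223, 0.001]
force: [-0.4, 0.8, -0.2]
width: 0.816
gripper_force: 0.0
```

View pics/w2.png

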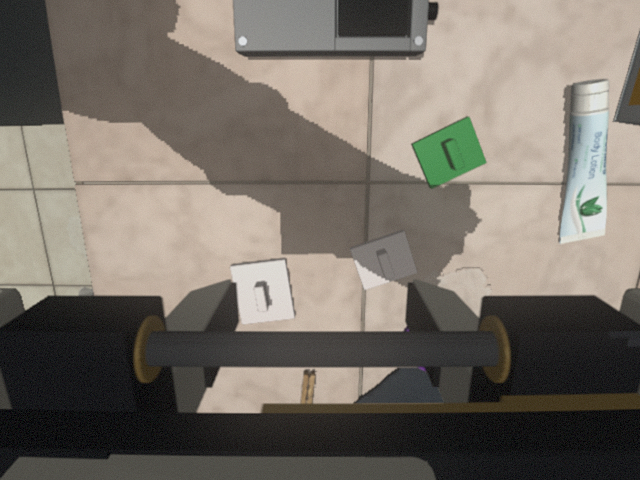

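White plates: mid (in shadow) has corners (350,247),(406,230),(417,273),(363,291). Wide has (231,265),(289,259),(295,320),(237,325). The green look-alike sits at (450,152).

```bash
python3 - <<'E'
from h import *
import json
c=json.load(open('w2.json'))
def rep(n,uv):
    P=pix2w(c,uv,.008)[:,:2];print(n,'c',P.mean(0).round(4),'edges',[ (round(np.linalg.norm(P[(i+1)%4]-P[i])*1e3,1),round(np.degrees(np.arctan2(*(P[(i+1)%4]-P[i])[::-1])),1)) for i in range(4)])
    return P.mean(0)
m=rep('mid',[(350,247),(406,230),(417,273),(363,291)]);w=rep('wide',[(231,265),(289,259),(295,320),(237,325)])
print(pix2w(c,[(262,289),(383,258)],.024).round(4))
print(delta([*m,.06]),delta([*w,.06]))
E
```

```text
mid c [ 0.5851 -0.2544] edges [(np.float64(58.6), np.float64(17.9)), (np.float64(48.4), np.float64(-72.7)), (np.float64(59.0), np.float64(-159.9)), (np.float64(50.7), np.float64(106.9))]
wide c [ 0.4596 -0.2908] edges [(np.float64(60.3), np.float64(6.4)), (np.float64(69.8), np.float64(-86.0)), (np.float64(63.2), np.float64(-174.3)), (np.float64(69.2), np.float64(91.6))]
[[ 0.4614 -0.279   0.024 ]
 [ 0.5813 -0.2458  0.024 ]]
[-6.15  6.53 18.83] [-9.75 -6.03 18.83]
```

```bash
python3 -m creep '4.5 -5 -3 6 0 0 -4.5;4.5 -9.7 -6 12 0 0 -4.5;4.5 -9.7 -6 17 0 0 -4.5;4.5 -9.7 -6 18.8 0 0 -4.5;4.5 -9.7 -6 18.8 0 0 -4.5' && python3 -m creep '4 0 0 0 0 0 0;4 0 0 0 0 0 0;4 0 0 0 0 0 0';  python3 -c "
from h import *
snap('wrist','w3.png')
print(delta([.4596,-.2908,.0315]))"
```

```text
clock: 12.12
position: [0.458, -0.2896, 0.0584]
ee_rot: [-2.126, -2.305, 0.002]
force: [-0.4, 0.6, -0.6]
width: 0.492
gripper_force: 0.0
clock: 12.5
position: [0.461, -0.2913, 0.062]
ee_rot: [2.128, 2.308, 0.002]
force: [-0.3, -0.2, -0.1]
width: 0.436
gripper_force: 0.0
[ 0.07 -0.12  3.02]
```

View pics/w3.png

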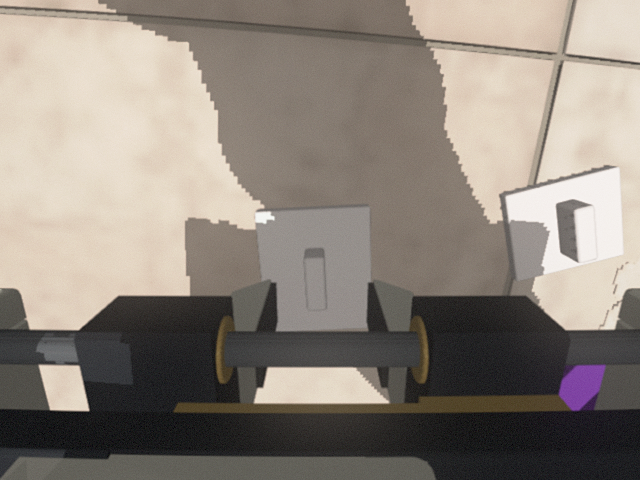

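```bash
python3 -m creep '4 0.05 -0.1 2 0 0 1;4 0.05 -0.1 3 0 0 1;4 0.05 -0.1 3 0 0 1;1.5 0.05 -0.1 3 0 0 1;0 0.05 -0.1 3 0 0 1' 30 && python3 -m creep '0 0 0 0 0 0 0;0 0 0 0 0 0 0;0 0 0 0 0 0 0' && python3 -m creep '0 0 0 -2 0 0 0;0 0 0 -5 0 0 0;0 0 0 -5 0 0 0'
```

```text
clock: 13.18
position: [0.459, -0.2912, 0.0308]
ee_rot: [2.15, 2.29, 0.0]
force: [0.5, -0.2, 0.1]
width: 0.266
gripper_force: 0.0
clock: 13.55
position: [0.4589, -0.2911, 0.0308]
ee_rot: [-2.151, -2.29, -0.0]
force: [-0.0, 0.5, 0.5]
width: 0.104
gripper_force: 30.0
clock: 13.92
position: [0.46, -0.2918, 0.0824]
ee_rot: [2.148, 2.288, 0.002]
force: [0.4, -0.8, -1.4]
width: 0.103
gripper_force: 30.0
```

```bash
python3 -c "
from h import *
print(delta([.564,-.0132,.1]));s=telemetry.observe();M=R.from_rotvec(s['ee_rot']).as_matrix();print(M.round(3))"
```

```text
[27.15 12.13 -1.77]
[[-0.063  0.998  0.003]
 [ 0.998  0.063 -0.002]
 [-0.002  0.003 -1.   ]]
```

```bash
python3 -m creep '0 5 2 -1.8 0 0 3.6;0 11 5 -1.8 0 0 3.6;0 17 8 -1.8 0 0 3.6;0 22 11 -1.8 0 0 3.6;0 27.1 12.1 -1.8 0 0 3.6' && python3 -m creep '0 0 0 0 0 0 0;0 0 0 0 0 0 0;0 0 0 0 0 0 0';python3 - <<'E'
from h import *
import json
c=vision.camera_info('wrist');snap('wrist','w4.png');c['extrinsics']=c['extrinsics'].tolist();c['dist_coeffs']=list(c['dist_coeffs']);json.dump(c,open('w4.json','w'))
print(delta([.564,-.0132,.1]));s=telemetry.observe();M=R.from_rotvec(s['ee_rot']).as_matrix();print(M.round(3),s['width'])
E
```

```text
clock: 14.55
position: [0.5638, -0.0107, 0.0979]
ee_rot: [2.22, 2.222, 0.0]
force: [0.6, 1.1, -0.9]
width: 0.108
gripper_force: 30.0
clock: 14.92
position: [0.5621, -0.0148, 0.0985]
ee_rot: [2.224, 2.219, -0.001]
force: [-0.4, -0.5, -1.0]
width: 0.109
gripper_force: 30.0
[ 0.16  0.17 -0.14]
[[ 0.003  1.    -0.   ]
 [ 1.    -0.003 -0.001]
 [-0.001 -0.    -1.   ]] 0.10466451551320685
```

View pics/w4.png

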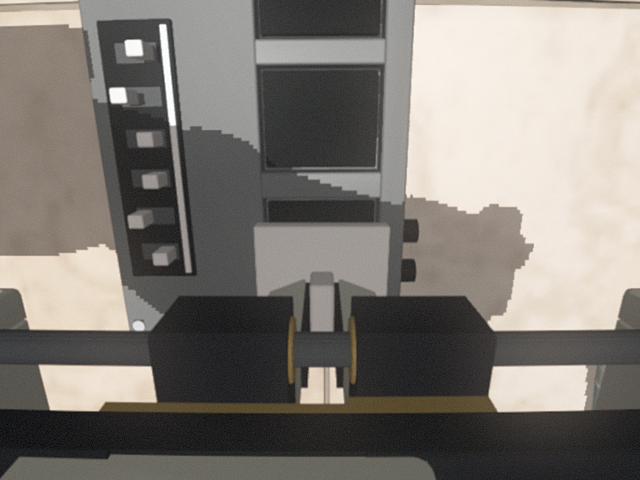

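```bash
python3 - <<'E'
from h import *
import json
c=json.load(open('w4.json'))
P=pix2w(c,[(254.5,225),(389,224)],.0757);print(P[:,:2].round(4),P[:,:2].mean(0)-[0,.034])
print(pix2w(c,[(265,199.5),(377,199.5),(262,66),(382,66),(264,168),(380,168)],.03)[:,:2].round(4))
print(telemetry.observe()['position'])
E
```

```text
[[0.5353 0.0202]
 [0.5919 0.0205]] [ 0.56360528 -0.01364408]
[[0.5334 0.0221]
 [0.5929 0.0219]
 [0.5347 0.088 ]
 [0.593  0.0879]
 [0.5336 0.0387]
 [0.5939 0.0386]]
[ 0.56224748 -0.01481978  0.0985938 ]
```

```bash
python3 -m creep '0 0 0 2 0 0 0;0 0 0 3.4 0 0 0;0 0 0 3.8 0 0 0;0 0 0 4.1 0 0 0;0 0 0 4.1 0 0 0'
```

```text
clock: 15.6
position: [0.5628, -0.0131, 0.0579]
ee_rot: [2.222, 2.221, 0.0]
force: [0.1, 0.6, -1.5]
width: 0.106
gripper_force: 30.0
```

```bash
python3 -m creep '0 0 0 0.3 0 0 0;0 0 0 0.5 0 0 0;0 0 0 0.65 0 0 0;0 0 0 0.75 0 0 0;0 0 0 0.75 0 0 0'
```

```text
clock: 16.23
position: [0.5631, -0.0132, 0.0525]
ee_rot: [2.222, 2.221, 0.003]
force: [-9.2, 0.8, 32.6]
width: 0.11
gripper_force: 30.0
```

```bash
python3 -m creep '0 0 0 -0.2 0 0 0;2.5 0 0 -0.2 0 0 0;2.5 0 0 -0.2 0 0 0;2.5 0 0 -0.2 0 0 0;2.5 0 0 -0.2 0 0 0' && python3 -m creep '3 0 0 -3 0 0 0;3 0 0 -7 0 0 0;3 0 0 -8 0 0 0;3 0 0 -8 0 0 0'; python3 - <<'E'
from h import *
print(delta([.5851,-.2544,.16]),telemetry.observe()['position'])
E
```

```text
clock: 16.85
position: [0.5631, -0.0131, 0.0524]
ee_rot: [2.221, 2.221, 0.001]
force: [0.5, -0.4, 5.6]
width: 0.274
gripper_force: 2.8
clock: 17.35
position: [0.5626, -0.0128, 0.1321]
ee_rot: [2.221, 2.222, 0.001]
force: [-0.6, 0.6, -0.6]
width: 0.325
gripper_force: 0.0
[-24.16   2.24  -2.79] [ 0.56263807 -0.01281291  0.13214739]
```

```bash
python3 -m creep '4 -6 0.5 0 0 0 -10;4 -12 1 0 0 0 -18;4 -18 1.5 0 0 0 -18;4 -24.1 2.2 2 0 0 -18;4 -24.1 2.2 7 0 0 -18' && python3 -m creep '4 0 0 0 0 0 0;4 0 0 0 0 0 0';python3 - <<'E'
from h import *
import json
c=vision.camera_info('wrist');snap('wrist','w5.png');c['extrinsics']=c['extrinsics'].tolist();c['dist_coeffs']=list(c['dist_coeffs']);json.dump(c,open('w5.json','w'))
print(delta([.5845,-.2544,.0312]),telemetry.observe()['position'])
E
```

```text
clock: 17.98
position: [0.5845, -0.2615, 0.0621]
ee_rot: [1.853, 2.53, -0.003]
force: [0.1, 0.8, -0.7]
width: 0.432
gripper_force: 0.0
clock: 18.23
position: [0.5848, -0.253, 0.0624]
ee_rot: [-1.844, -2.542, -0.0]
force: [0.2, 0.4, 0.4]
width: 0.438
gripper_force: 0.0
[-0.09 -0.13  3.21] [ 0.58543795 -0.25316835  0.06326919]
```

View pics/w5.png

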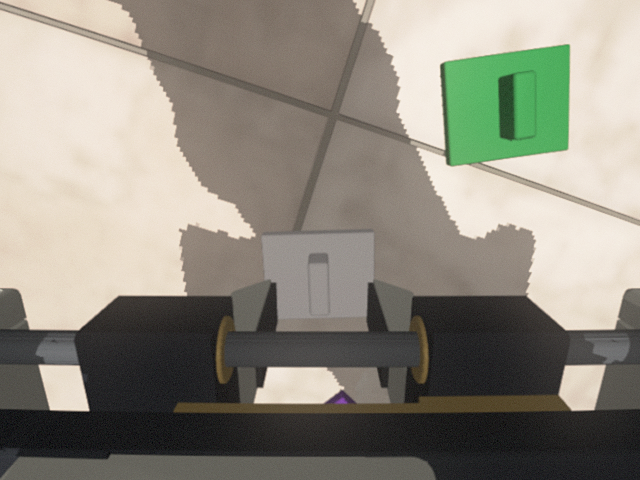

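```bash
python3 -m creep '4 -0.1 -0.1 2 0 0 -2;4 -0.1 -0.1 3.2 0 0 -2;4 -0.1 -0.1 3.2 0 0 -2;1.5 -0.1 -0.1 3.2 0 0 -2;0 -0.1 -0.1 3.2 0 0 -2' 30 && python3 -m creep '0 0 0 0 0 0 0;0 0 0 0 0 0 0;0 0 0 0 0 0 0' && python3 -m creep '0 0 0 -3 0 0 0;0 0 0 -7 0 0 0;0 0 0 -7 0 0 0'; python3 -c "
from h import *
print(delta([.5625,.0627,.1]));s=telemetry.observe();M=R.from_rotvec(s['ee_rot']).as_matrix();print(M.round(3))"
```

```text
clock: 18.9
position: [0.5843, -0.2552, 0.0307]
ee_rot: [1.802, 2.573, 0.0]
force: [0.1, 1.1, 0.9]
width: 0.27
gripper_force: 0.0
clock: 19.27
position: [0.5841, -0.2554, 0.0304]
ee_rot: [1.802, 2.573, 0.0]
force: [-0.3, 0.5, 3.8]
width: 0.101
gripper_force: 30.5
clock: 19.65
position: [0.5856, -0.2564, 0.1031]
ee_rot: [1.799, 2.569, 0.002]
force: [0.1, 0.7, -1.5]
width: 0.108
gripper_force: 30.2
[30.78  8.73  0.24]
[[-0.342  0.94   0.005]
 [ 0.94   0.342 -0.002]
 [-0.003  0.004 -1.   ]]
```

```bash
python3 -m creep '0 6 1.5 0 0 0 10;0 12 3.5 0 0 0 19.8;0 18 5.2 0 0 0 19.8;0 24 7 0 0 0 19.8;0 30 8.6 0 0 0 19.8' && python3 -m creep '0 0.8 0.1 0 0 0 0;0 0.8 0.1 0 0 0 0;0 0.8 0.1 0 0 0 0;0 0.8 0.1 0 0 0 0';python3 - <<'E'
from h import *
import json
c=vision.camera_info('wrist');snap('wrist','w6.png');c['extrinsics']=c['extrinsics'].tolist();c['dist_coeffs']=list(c['dist_coeffs']);json.dump(c,open('w6.json','w'))
print(delta([.5625,.0627,.1]));s=telemetry.observe();M=R.from_rotvec(s['ee_rot']).as_matrix();print(M.round(3),s['width'])
E
```

```text
clock: 20.27
position: [0.5614, 0.0577, 0.0994]
ee_rot: [-2.217, -2.225, 0.001]
force: [0.5, 0.5, -1.0]
width: 0.107
gripper_force: 30.3
clock: 20.78
position: [0.5633, 0.0617, 0.1002]
ee_rot: [2.221, 2.222, -0.001]
force: [0.8, -0.7, 0.0]
width: 0.105
gripper_force: 30.4
[ 0.07 -0.08  0.03]
[[-0.001  1.     0.   ]
 [ 1.     0.001 -0.   ]
 [-0.     0.    -1.   ]] 0.1071353716440406
```

View pics/w6.png

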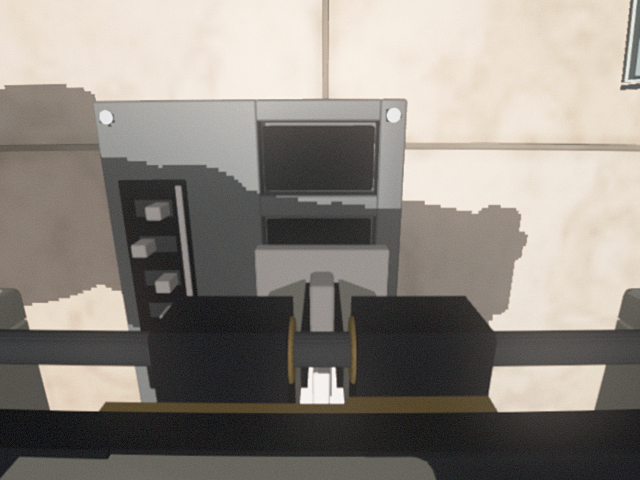

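```bash
python3 - <<'E'
from h import *
import json
c=json.load(open('w6.json'))
s=telemetry.observe()
P=pix2w(c,[(255,247),(388,247)],s['position'][2]-.0304+.008);print(P[:,:2].round(4),P[:,:2].mean(0)-[0,.024])
P=pix2w(c,[(264,218),(375,218),(262,122),(379,122),(263,193),(377,193)],.03)[:,:2];print(P.round(4),P[:2].mean(0)-[0,.026],s['position'])
E
```

```text
[[0.5362 0.0871]
 [0.5929 0.0871]] [0.56456656 0.06308156]
[[0.5333 0.088 ]
 [0.5936 0.088 ]
 [0.5343 0.1382]
 [0.5937 0.1382]
 [0.5333 0.1017]
 [0.5941 0.1017]] [0.56343536 0.06200675] [0.56331381 0.06201123 0.10025164]
```

```bash
python3 -m creep '0 -0.07 -0.1 2 0 0 0;0 -0.07 -0.1 3.4 0 0 0;0 -0.07 -0.1 3.9 0 0 0;0 -0.07 -0.1 4.2 0 0 0;0 -0.07 -0.1 4.2 0 0 0'
```

```text
clock: 21.45
position: [0.5624, 0.0629, 0.0584]
ee_rot: [2.218, 2.225, 0.0]
force: [-0.2, -0.4, -0.4]
width: 0.107
gripper_force: 30.4
```

```bash
python3 -m creep '0 0 0 0.3 0 0 0;0 0 0 0.5 0 0 0;0 0 0 0.7 0 0 0;0 0 0 0.8 0 0 0;0 0 0 0.8 0 0 0'
```

```text
clock: 22.08
position: [0.5628, 0.063, 0.0522]
ee_rot: [-2.218, -2.225, -0.003]
force: [-6.4, -0.1, 27.6]
width: 0.105
gripper_force: 33.5
```

```bash
python3 -m creep '0 0 0 -0.2 0 0 0;2.5 0 0 -0.2 0 0 0;2.5 0 0 -0.2 0 0 0;2.5 0 0 -0.2 0 0 0;2.5 0 0 -0.2 0 0 0' && python3 -m creep '3 0 0 -3 0 0 0;3 0 0 -7 0 0 0;3 0 0 -8 0 0 0;3 0 0 -8 0 0 0'; python3 - <<'E'
from h import *
print(delta([.431,.28,.12]),telemetry.observe()['position'])
E
```

```text
clock: 22.7
position: [0.5627, 0.063, 0.0524]
ee_rot: [2.217, 2.225, 0.001]
force: [0.6, 0.4, 4.3]
width: 0.275
gripper_force: 2.7
clock: 23.2
position: [0.5622, 0.0632, 0.1321]
ee_rot: [-2.217, -2.226, -0.001]
force: [0.4, 0.4, -0.8]
width: 0.326
gripper_force: 0.0
[ 21.73 -13.04   1.22] [0.56220588 0.06322444 0.13214037]
```

```bash
python3 -m creep '4 5 -3 0 0 0 10;4 10 -6 0 0 0 20;4 15 -9 0 0 0 27;4 20 -12 0.6 0 0 27;4 21.7 -13 1.2 0 0 27' && python3 -m creep '4 0 0 0 0 0 0;4 0 0 0 0 0 0;4 0 0 0 0 0 0';python3 - <<'E'
from h import *
import json
c=vision.camera_info('wrist');snap('wrist','w7.png');c['extrinsics']=c['extrinsics'].tolist();c['dist_coeffs']=list(c['dist_coeffs']);json.dump(c,open('w7.json','w'))
print(delta([.431,.28,.12]),telemetry.observe()['position'])
E
```

```text
clock: 23.82
position: [0.4282, 0.2826, 0.1183]
ee_rot: [-2.671, -1.653, 0.005]
force: [-0.2, 0.1, -0.1]
width: 0.433
gripper_force: 0.0
clock: 24.2
position: [0.4326, 0.2778, 0.1204]
ee_rot: [2.678, 1.642, 0.001]
force: [0.6, 0.3, -0.1]
width: 0.439
gripper_force: 0.0
[ 0.1  -0.22  0.04] [0.43247648 0.27807809 0.12042135]
```

View pics/w7.png

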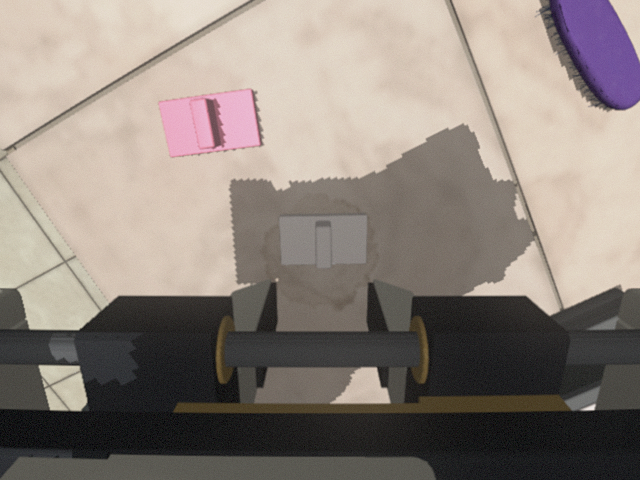

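The white small plate is at corners (281,215),(366,215),(367,265),(280,265) and already square to the tool. The pink look-alike is at (210,122).

```bash
python3 - <<'E'
from h import *
import json
c=json.load(open('w7.json'))
P=pix2w(c,[(280.5,215),(366,215),(367,265),(280.5,265)],.008)[:,:2];m=P.mean(0);print(P.round(4),m,delta([*m,.0308]))
E
```

```text
[[0.4183 0.3059]
 [0.468  0.2806]
 [0.4538 0.2488]
 [0.4016 0.2754]] [0.43541712 0.27770453] [0.1  0.27 8.96]
```

```bash
python3 -m creep '4 0.1 0.15 4 0 0 0;4 0.1 0.15 7.5 0 0 0;4 0.1 0.15 8.95 0 0 0;4 0.1 0.15 8.95 0 0 0;1.5 0.1 0.15 8.95 0 0 0' 30 && python3 -m creep '0 0 0 0 0 0 0;0 0 0 0 0 0 0;0 0 0 0 0 0 0;0 0 0 0 0 0 0;0 0 0 0 0 0 0' && python3 -m creep '0 0 0 -3 0 0 0;0 0 0 -7 0 0 0;0 0 0 -7 0 0 0'; python3 -c "
from h import *
print(delta([.5625,.1195,.1]));s=telemetry.observe();M=R.from_rotvec(s['ee_rot']).as_matrix();print(M.round(3))"
```

```text
clock: 24.88
position: [0.4341, 0.2795, 0.0314]
ee_rot: [-2.677, -1.645, -0.002]
force: [-0.9, -0.0, -0.1]
width: 0.368
gripper_force: 0.0
clock: 25.5
position: [0.4334, 0.2798, 0.0309]
ee_rot: [-2.676, -1.646, -0.001]
force: [0.3, -0.6, 4.5]
width: 0.108
gripper_force: 30.0
clock: 25.88
position: [0.4345, 0.2805, 0.1027]
ee_rot: [-2.675, -1.646, -0.006]
force: [-0.3, 1.1, -1.2]
width: 0.106
gripper_force: 30.0
[-8.6  18.69  0.27]
[[ 0.451  0.893  0.003]
 [ 0.893 -0.451  0.003]
 [ 0.004  0.001 -1.   ]]
```

```bash
python3 -m creep '0 -2 5 0 0 0 -10;0 -4.5 10 0 0 0 -20;0 -6.5 15 0 0 0 -27;0 -8.6 18.7 0 0 0 -27;0 -8.6 18.7 0 0 0 -27' && python3 -m creep '0 0 0 0 0 0 0;0 0 0 0 0 0 0;0 0 0 0 0 0 0;0 0 0 0 0 0 0';python3 - <<'E'
from h import *
import json
c=vision.camera_info('wrist');snap('wrist','w8.png');c['extrinsics']=c['extrinsics'].tolist();c['dist_coeffs']=list(c['dist_coeffs']);json.dump(c,open('w8.json','w'))
print(delta([.5625,.1195,.1]));s=telemetry.observe();M=R.from_rotvec(s['ee_rot']).as_matrix();print(M.round(3),s['width'])
E
```

```text
clock: 26.5
position: [0.5626, 0.1142, 0.1]
ee_rot: [2.223, 2.217, -0.002]
force: [-0.3, 0.4, -1.4]
width: 0.108
gripper_force: 30.0
clock: 27.0
position: [0.5611, 0.1194, 0.1007]
ee_rot: [-2.216, -2.226, -0.0]
force: [-0.2, -0.3, -1.7]
width: 0.106
gripper_force: 30.0
[0.03 0.13 0.08]
[[-0.004  1.     0.   ]
 [ 1.     0.004  0.   ]
 [ 0.     0.    -1.   ]] 0.10543154071350665
```

View pics/w8.png

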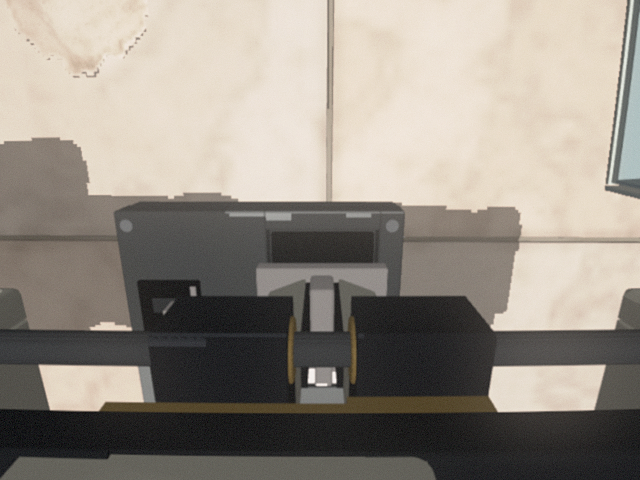

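```bash
python3 - <<'E'
from h import *
import json
c=json.load(open('w8.json'))
s=telemetry.observe()
P=pix2w(c,[(257,265),(387,264.5)],s['position'][2]-.0309+.008);print(P[:,:2].round(4),P[:,:2].mean(0)-[0,.017])
P=pix2w(c,[(269,231),(377,231),(126,226),(391,226)],.03)[:,:2];print(P.round(4),P[:2].mean(0)-[0,.019],P[2:].mean(0)+[.0348,-.0211],s['position'])
E
python3 - <<'E'
import cv2
a=cv2.imread('pics/raw_w8.png')[195:300,220:420];cv2.imwrite('pics/w8c.png',cv2.resize(a,None,fx=4,fy=4,interpolation=cv2.INTER_CUBIC))
E
```

```text
[[0.5343 0.1363]
 [0.5907 0.1368]] [0.56254252 0.11951838]
[[0.5334 0.1381]
 [0.5928 0.1384]
 [0.4543 0.1406]
 [0.6003 0.1413]] [0.5631004  0.11926817] [0.56211844 0.11985872] [0.56119211 0.11922051 0.10076391]
```

View pics/w8c.png

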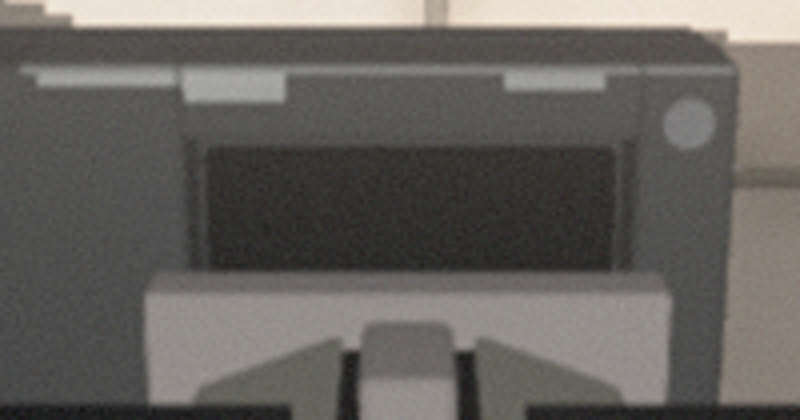

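The dark band in the crop is the plate's side face, so the plate needs to go about 1.2 mm to +y and 0.7 mm to +x.

```bash
python3 -m creep '0 0.12 0.07 2 0 0 0;0 0.12 0.07 3.4 0 0 0;0 0.12 0.07 3.9 0 0 0;0 0.12 0.07 4.25 0 0 0;0 0.12 0.07 4.25 0 0 0'
```

```text
clock: 27.68
position: [0.5623, 0.1198, 0.0584]
ee_rot: [2.218, 2.225, 0.0]
force: [0.1, 0.0, -0.3]
width: 0.107
gripper_force: 30.0
```

```bash
python3 -m creep '0 0 0 0.3 0 0 0;0 0 0 0.5 0 0 0;0 0 0 0.7 0 0 0;0 0 0 0.8 0 0 0;0 0 0 0.8 0 0 0'
```

```text
clock: 28.3
position: [0.5626, 0.1198, 0.0526]
ee_rot: [-2.218, -2.224, -0.003]
force: [-8.6, -1.3, 32.6]
width: 0.109
gripper_force: 30.0
```

```bash
python3 -m creep '0 0 0 -0.2 0 0 0;2.5 0 0 -0.2 0 0 0;2.5 0 0 -0.2 0 0 0;2.5 0 0 -0.2 0 0 0;2.5 0 0 -0.2 0 0 0' && python3 -m creep '2.5 0 0 -2.5 0 0 0;0 0 0 -3.5 0 0 0;0 0 0 -3.5 0 0 0;0 0 0 -3.5 0 0 0;0 0 0 -3.5 0 0 0'&& python3 -m creep '0 0 0 1 0 0 0;0 0 0 1.8 0 0 0;0 0 0 2.2 0 0 0;0 0 0 2.2 0 0 0'
```

```text
clock: 28.92
position: [0.5626, 0.1199, 0.0524]
ee_rot: [2.217, 2.225, 0.001]
force: [0.2, 0.6, 5.1]
width: 0.272
gripper_force: 2.7
clock: 29.55
position: [0.5616, 0.1198, 0.0865]
ee_rot: [-2.217, -2.225, 0.002]
force: [-0.2, 0.6, -0.7]
width: 0.004
gripper_force: 0.0
clock: 30.05
position: [0.5621, 0.1198, 0.0678]
ee_rot: [-2.217, -2.223, -0.003]
force: [-14.1, -0.9, 44.3]
width: 0.004
gripper_force: 22.1
```

The small plate's rib top is at 45.8 mm, so it is home. Now I'll probe mid and wide.

```bash
python3 -m creep '0 0 0 -2.2 0 0 0;0 0 0 -2.2 0 0 0;0 -5.7 0 -2.2 0 0 0;0 -5.7 0 -2.2 0 0 0;0 -5.7 0 -2.2 0 0 0'&& python3 -m creep '0 0 0 1 0 0 0;0 0 0 1.8 0 0 0;0 0 0 2.1 0 0 0;0 0 0 2.1 0 0 0'&&python3 -m creep '0 0 0 -2.1 0 0 0;0 0 0 -2.1 0 0 0;0 -5 0.05 -2.1 0 0 0;0 -7.6 0.05 -2.1 0 0 0;0 -7.6 0.05 -2.1 0 0 0'&& python3 -m creep '0 0 0 1 0 0 0;0 0 0 1.8 0 0 0;0 0 0 2.1 0 0 0;0 0 0 2.1 0 0 0'&&python3 -m creep '0 0 0 -4 0 0 0;0 0 0 -10 0 0 0;0 5 -2 -15 0 0 0;0 9 -4 -18 0 0 0;0 9 -4 -18 0 0 0'
```

```text
clock: 30.68
position: [0.5619, 0.0628, 0.0863]
ee_rot: [-2.218, -2.224, 0.001]
force: [-0.4, 0.2, 0.0]
width: 0.005
gripper_force: 0.0
clock: 31.18
position: [0.5622, 0.0639, 0.0679]
ee_rot: [-2.215, -2.225, -0.003]
force: [-11.0, 1.4, 34.7]
width: 0.005
gripper_force: 17.3
clock: 31.8
position: [0.5625, -0.0155, 0.0864]
ee_rot: [2.221, 2.221, -0.002]
force: [-0.7, 0.9, 0.9]
width: 0.003
gripper_force: 0.0
clock: 32.3
position: [0.563, -0.0116, 0.0679]
ee_rot: [-2.215, -2.226, -0.003]
force: [-11.1, 2.3, 35.8]
width: 0.006
gripper_force: 18.2
clock: 32.92
position: [0.5224, 0.0826, 0.2476]
ee_rot: [-2.207, -2.235, -0.006]
force: [-0.3, -0.4, -0.4]
width: 0.003
gripper_force: 0.0
```

```bash
python3 - <<'E'
from h import *
import json
print(pix2w(json.load(open('w4.json')),[(134,48),(118,96),(146,139),(152,180),(137,219),(163,257)],.046)[:,:2].round(4).tolist())
s=telemetry.observe();print(s['clock'],s['force'])
job.sign_off()
E
```

```text
[[0.48, 0.0942], [0.4699, 0.0739], [0.4807, 0.0545], [0.4812, 0.0351], [0.4711, 0.0156], [0.4819, -0.0046]]
32.925 [-0.33975558 -0.40752646 -0.44457775]
the job is handed in; nothing more can be done
```

I handed the job in at about 33 s: the switches read on, off, on, on, off, on, each pushed to its stop, and all three plates are pressed home in their own bays (checked by touch on each grip rib, not with a final picture).

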